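# Load the reference cup and hold in the recessed calibration button of a bench photometer

### The arm

A 6-joint arm with a two-finger parallel gripper is mounted at the origin on a cart in front of the work surface, level with it; the furniture and walls round the work are solid. World frame = base frame: x ahead of the robot, y to its left, z up, the work surface at z = 0. Lengths are in m, angles in rad, forces in N, time in s.
With the tool pointing down it reaches from about 0.3 to 0.875 m from the base axis. Payload 6.4 kg.
Tool frame: the origin (TCP) lies at the very end of the fingers, on their centre line; the grasp point (between the pads) lies 19 mm behind it (env.grasp_offset is the z of the grasp point in the tool frame, in m); z points along the fingers, y is the line along which they close (so a half turn about z gives the same grasp; the last joint's range is limited). The gripper opens to 88 mm and grips with 3 to 60 N. Pads are 18 mm wide; open, the fingers measure 123 mm over their backs; the gripper's body (75 mm by 187 mm) begins 45 mm behind the grasp point.
Start: joints at [-1.323, 0.181, 1.607, -0, 1.354, -0.206], TCP at [0.252, -0.517, 0.239] pointing down, gripper open.
Joint ranges: [-2.99, 2.99], [-0.89, 2.07], [0.3, 2.58], [-1.14, 4.28], [0, 2.63], [-3.12, 3.12]. Speed limits (rad/s): [2.57, 2.57, 3.01, 3.14, 3.14, 3.14].

### API

Orientations are given as a rotation vector (axis times angle).
In Python, from bench import sense, cams, env gives the robot as it stands. The module is installed in compiled form; this text tells all that it offers.
- The arm moves only by the tool apply_moves, never from a script. Its argument "deltas" is a list of rows, each an object of numbers: "dx", "dy", "dz": the shift along the tool's x, y, z in m; "twist": the turn about the tool's z in rad; "hand": the opening, from 0 (shut) to 1 (fully open). A call has 1 to 10 rows; each row is the pose to reach, as a shift and turn from the pose commanded when the call began, along the tool's axes at that moment; what a row does not reach only later rows make up. A row lasts 1/8 s, in which the tool goes at most 62.5 mm and 10.7 degrees, less where a joint would pass 70% of its speed; a pose out of reach is approached as far as the arm can. A call with a gripper value outside its range is refused whole. The fingers move at their own pace and stop on an object; the grip force is fixed at half the most. Time passes only in rows, so rows that repeat a pose let the fingers close. It gives the time, the measured TCP pose, the force, the opening and the grip force at its end, in the units of the state.
- sense(): the state, without advancing time (a new reading comes with each control period).
- cams.capture(name): name is "scene" or "top" or "wrist"; returns a dict with "image" (384x512x3 uint8, red, green, blue), "range_z" (384x512 float32, m along the optical axis (not along the pixel's ray), 0 where there is no reading), "fovy" (degrees; the focal length in pixels is half the picture's height over the tangent of half this angle, whatever the lens; pixels are square), "cx", "cy" (the principal point, pixels), "extrinsics" (4x4, takes a point from world to camera coordinates). Camera axes: x right, y down, z forward; pixel columns grow to the right and rows downward; lengths in m; the calibration is good to about 2 mm. A picture is of the moment at which its call begins.
- env.close_job(): hands the job in; it is judged then, once.
The state is a dict: "t": time; "qpos": joint angles; "joint_velocities": joint speeds; "tau": joint torques, N m; "ee_pos": TCP position; "ee_rot": TCP orientation; "contact_force": force on the tool from outside, world axes, zero at the start; "wrist_torque": the same for the moment, N m; "grip_width": finger opening in m; "grip_force": force on a finger pad.
Only numpy, scipy, OpenCV 4.12 (cv2) and the standard library are available. Lean on these libraries where they do the work, as an engineer would, in place of code of your own. Each camera call takes 0.05 s, during which the arm holds its last target. There are 200 camera calls.

### The job

Calibrate the bench photometer: stand the small lidded reference cup upright in the round nest of the open sample drawer, let go of it, and push the drawer fully shut so that no room light gets in. Only with the drawer shut, use the stylus that lies on the bench: reach its pin through the small round hole in the front of the meter and press the recessed button all the way in. Keep it pressed for at least two seconds and finish like that, the stylus still in the gripper and the button still held in; leave the square jar, the timer, the pen and the beaker where they are.

Things in the scene. Friction and masses are not known exactly. Their poses are not given: they have to be found in the camera images.
- meter: bench photometer, fixed: white and grey box 150 deep (x) x 200 wide (y), 104 mm high in front, tilted display panel on top up to 121 mm. Origin: centre of its underside, on the worktop; x points from front to back (away from the robot), y to its left, z up; front fascia at x = -75 mm. Drawer in the left half of the front (+y), hole with the button in the right half (-y)
- aperture (a point): centre of the round hole in the meter's fascia, in the fascia's plane, 55 mm above the worktop: 11 mm in diameter, 2 mm chamfer round the mouth, in a black square insert 39 mm wide. The bore runs straight in along the meter's +x; axes as the meter's. A flat round button (9.6 mm in diameter) fills the bore, its face 14 mm behind the fascia
- button (a joint): travel of the recessed button along the meter's +x, m: 0 out, 0.005 pressed fully in; sprung, 2 N to start it and 5 N to hold it fully in; it springs back when let go
- drawer (a joint): opening of the sample drawer, m: 0 fully shut, up to 0.105 open towards the robot (along the meter's -x); it slides with about 1.2 N of friction and stays where it is left
- nest (a point): centre of the floor of the round nest in the drawer (moves with it; axes as the meter's), 21 mm above the worktop. Nest 36 mm in diameter, 8 mm deep, 2.5 mm chamfer, in a grey block 62 x 70 mm, top 29 mm above the worktop. No side walls stand above this, only the front panel, its back 35 mm in front (-x) of the nest centre
- drawer_front (a point): centre of the flat front face of the drawer's panel, 49 mm above the worktop (moves with the drawer; axes as the meter's). Panel 94 wide x 72 high x 10 mm thick, from 13 to 85 mm above the worktop; near its top edge (76 to 83 mm up) a pull ledge 50 mm wide stands 9 mm out. Shut, this face is 10 mm in front of the fascia
- cup: the reference cup: small round cup with a white screw lid that stays on, half filled with a cream solid, 39 mm in diameter at the lid, 48 mm high, base about 31 mm across, sides tapering slightly; about 60 g. Origin: centre of its base; z up. The firm part to grip is the cup wall below the lid, 10 to 38 mm above the base, 32 to 36 mm across
- stylus: stylus lying on the bench: square aluminium grip 84 x 12 x 12 mm, then a taper and a steel pin 4 mm in diameter; 136 mm long over all, about 40 g. Origin: centre of the underside of the grip; x points along it towards the pin tip, z up as it lies. The axis of the pin is 6 mm above the underside
- stylus_tip (a point): end of the stylus pin, 94 mm from the stylus origin along its x and 6 mm above its underside; the bare pin is 44 mm long
- square_jar: bystander: squat square clear bottle with a white cap, 57 x 57 x 71 mm; stands at either of two places that it swaps with the cup. Origin: centre of its base
- bench_timer: bystander: white timer with round keys, 62 x 62 x 18 mm, lying on the bench. Origin: centre of its underside
- pen: bystander: white marker pen with a black cap, round, 135 mm long, 17 mm thick, lying on the bench. Origin: centre of its underside
- glass_beaker: bystander: clear beaker, 72 mm in diameter, 90 mm high. Origin: centre of its base
Things that resemble listed ones, but are neither listed nor needed, are in the scene too. What is meant by the cup is not pink or turquoise, and is the smaller of those in its own colour.

How it is judged:
On the way, in this order (a step that is already met when the one before it is completed fails the run):
1. the cup stands upright in the nest of the drawer, let go (horizontal distance between cup and nest below 0.005 m and z of cup in the frame of nest below 0.003 m and angle between cup's own z axis and vertical below 0.1 rad and contact force between the fingers and cup below 0.1 N), for 0.2 s.
2. the drawer is fully shut with the cup in its nest (value of joint drawer below 0.003 m and horizontal distance between cup and nest below 0.005 m and angle between cup's own z axis and vertical below 0.1 rad), for 0.2 s.
3. the stylus, held in the gripper, keeps the button fully in for two seconds (value of joint button above 0.004 m and contact force between stylus and button above 1.5 N and contact force between the fingers and stylus above 1 N), for 2 s.
At the end, for the whole second after the job is handed in: Ends holding: the stylus is gripped, its underside over 35 mm up, its pin pressing the button (over 1.5 N) at least 4 of its 5 mm in; the drawer is shut to within 3 mm; the cup stands upright (0.1 rad) in the nest, within 5 mm of its centre and 3 mm of its floor (all of step 2 and all of step 3 and height (world z) of stylus above 0.035 m and z of cup in the frame of nest below 0.003 m); the arm keeps its last pose, push and grip.
It fails at once if the button is pressed while the drawer is still open (value of joint button above 0.002 m and value of joint drawer above 0.006 m).
It fails at once if the cup is tipped over (angle between cup's own z axis and vertical above 0.6 rad).
It fails at once if the square jar, the timer, the pen or the beaker is shoved away from its place (distance of any of square_jar, bench_timer, pen, glass_beaker from where it was at the start of the episode above 0.03 m).
It also fails if it takes over 72 s, if anything falls off the work surface, if the arm or the gripper's body presses on something with over 40 N, if the wrist force passes 120 N, or if a joint passes its speed limit or range.

## Working session

There is one attempt and no reset: what is moved stays moved. The work goes in short steps, Python scripts to look and compute and a tool call to move; the robot and the scene stay as the last step left them, time stands still between calls to the robot, and variables do not carry over. Pictures are saved under pics/ and viewed, at most 10 in all, crops included, and the job is handed in when it is done.

Besides the shell and the picture viewer there is one more tool, called after "Emit:" as name([rows], argument=value, ...), one row to a line, values as JSON. apply_moves: Moves the arm, as the interface text tells. Its arguments: {"type":"object","properties":{"deltas":{"type":"array"}},"required":["deltas"]}

```bash
ls; mkdir -p pics
cat > h.py <<'E'
import numpy as np, cv2
from scipy.spatial.transform import Rotation as R
from bench import sense, cams, env
def cap(n):
    c=cams.capture(n); c['f']=c['image'].shape[0]/2/np.tan(np.radians(c['fovy'])/2); return c
def save(c,fn,crop=None,s=1):
    im=c['image'][:,:,::-1]
    if crop: im=im[crop[1]:crop[3],crop[0]:crop[2]]
    cv2.imwrite('pics/'+fn,cv2.resize(im,None,fx=s,fy=s,interpolation=cv2.INTER_CUBIC))
def plane(c,u,v,z):
    E=c['extrinsics'];Rm=E[:3,:3];o=-Rm.T@E[:3,3]
    u=np.asarray(u,float);v=np.asarray(v,float)
    d=np.stack([(u-c['cx'])/c['f'],(v-c['cy'])/c['f'],np.ones_like(u)],-1)@Rm
    return o+d*((z-o[2])/d[...,2])[...,None]
def cloud(c):
    v,u=np.mgrid[:384,:512];z=c['range_z'];E=c['extrinsics']
    p=np.stack([(u-c['cx'])/c['f']*z,(v-c['cy'])/c['f']*z,z],-1)
    return (p-E[:3,3])@E[:3,:3]
def proj(c,p):
    q=c['extrinsics'][:3,:3]@np.asarray(p,float)+c['extrinsics'][:3,3]
    return q[:2]/q[2]*c['f']+[c['cx'],c['cy']]
E
python3 - <<'E'
from h import *
a=cap('scene');b=cap('top')
im=np.hstack([a['image'],b['image']])[:,:,::-1]
cv2.imwrite('pics/s.png',cv2.resize(a['image'][:,:,::-1],(768,576)));cv2.imwrite('pics/t.png',cv2.resize(b['image'][:,:,::-1],(768,576)))
for c in(a,b):print(c['fovy'],c['cx'],c['cy'],np.round(c['extrinsics'],3).tolist())
s=sense();print(s['t'],s['ee_pos'],s['ee_rot'],s['grip_width'],env.grasp_offset)
E
```

```text
pics
52.17225310310155 252.56282098436714 189.0601901294927 [[0.8, -0.599, 0.009, -0.469], [-0.275, -0.38, -0.883, 0.176], [0.533, 0.704, -0.469, 1.008], [0.0, 0.0, 0.0, 1.0]]
51.78296652618666 257.6306022821148 196.26284762625534 [[-0.019, -1.0, 0.01, -0.09], [-0.992, 0.017, -0.125, 0.531], [0.124, -0.012, -0.992, 1.165], [0.0, 0.0, 0.0, 1.0]]
0.1 [ 0.25195746 -0.5163329   0.23792364] [-3.05958921e+00 -7.06313413e-01  4.75892370e-05] 0.08839690348731631 -0.0187
```

View pics/s.png

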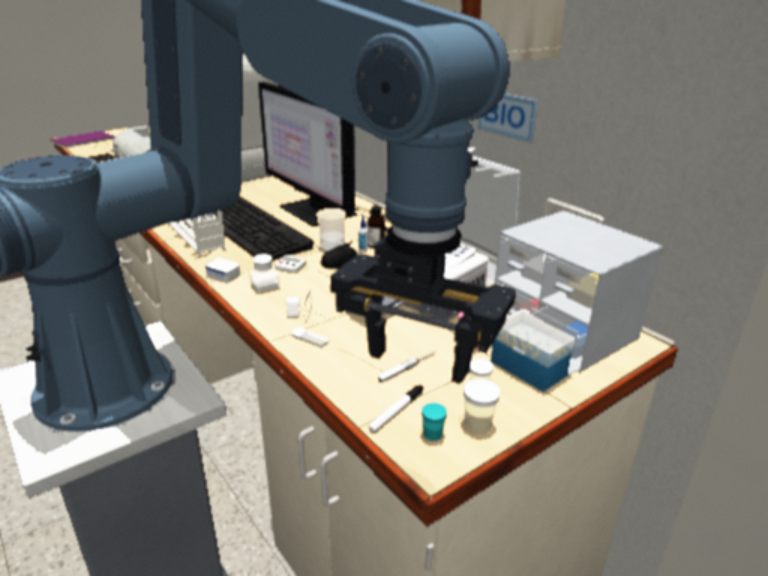

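View pics/t.png

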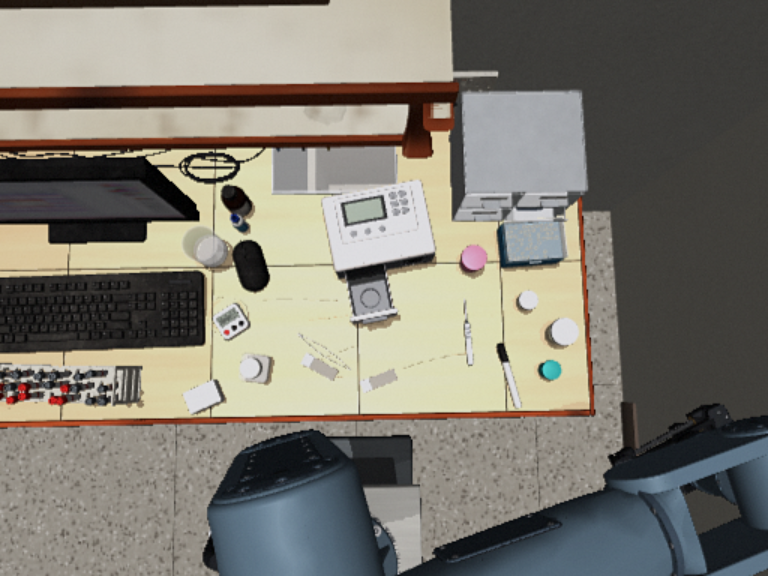

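Top view (768 px scale), candidates for the cup: the small white-lidded one (527,300), the larger white one (564,332), pink (473,258), turquoise (550,370) and the square jar (255,369). I choose the small white one (527,300). The stylus is at (468,335), the pen at (510,375), the meter at (380,225) and the open nest at (371,298).

Run:
```python
from h import *
c=cap('top');k=512/768
save(c,'crop.png',(200,120,400,290),4)
P=cloud(c)
for n,u,v,z in [('cup',527,300,.048),('big',564,332,.07),('pink',473,258,.06),('teal',550,370,.05),('tip',466,303,.006),('styend',471,363,.006),('nest',371,298,.021),('pen1',503,346,.01),('pen2',518,405,.01),('meterFL',337,272,.1),('meterFR',435,257,.1),('jar',255,369,.07)]:
    print(n,np.round(plane(c,u*k,v*k,z),3),np.round(P[int(v*k),int(u*k)],3))
```

```text
cup [ 0.511 -0.38   0.048] [ 0.512 -0.38   0.045]
big [ 0.445 -0.444  0.07 ] [ 0.446 -0.445  0.066]
pink [ 0.596 -0.273  0.06 ] [ 0.595 -0.271  0.066]
teal [ 0.372 -0.418  0.05 ] [ 0.374 -0.418  0.046]
tip [ 0.512 -0.264  0.006] [ 0.513 -0.263 -0.001]
styend [ 0.389 -0.27   0.006] [ 0.389 -0.269  0.013]
nest [ 0.524 -0.068  0.021] [ 0.526 -0.067  0.021]
pen1 [ 0.422 -0.336  0.01 ] [ 0.424 -0.334  0.016]
pen2 [ 0.303 -0.361  0.01 ] [ 0.303 -0.359  0.013]
meterFL [ 0.566 -0.005  0.1  ] [ 0.57  -0.002  0.083]
meterFR [ 0.592 -0.194  0.1  ] [ 0.611 -0.203  0.004]
jar [0.385 0.156 0.07 ] [0.385 0.156 0.071]
```

View pics/crop.png

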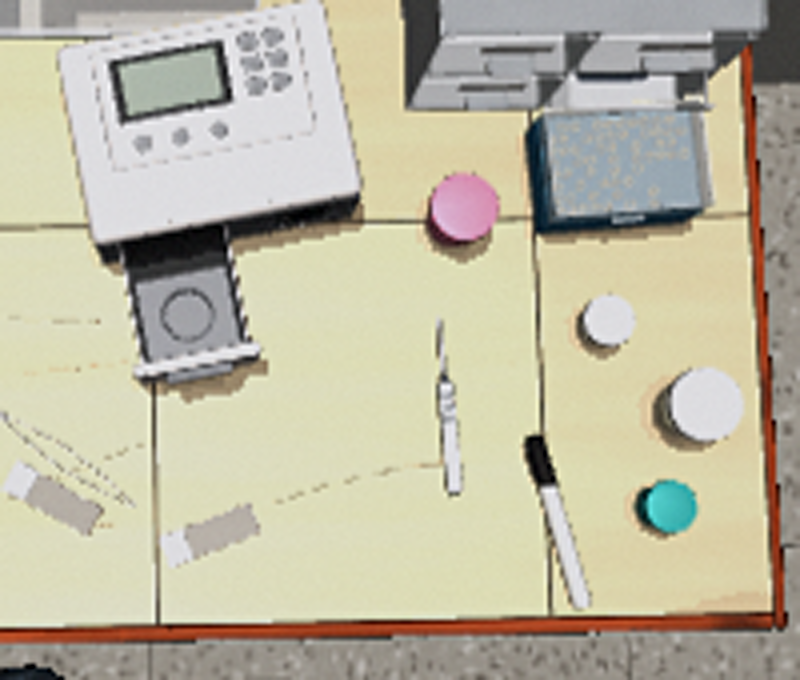

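The crop confirms the choice: the small white lid is at crop (608,320), with the larger white cup at (705,405). Next I work out the move to a point above the cup, with the tool yaw matched to the meter's.

```bash
cat >> h.py <<'E'
def go(p,yaw=None):
    s=sense();r=R.from_rotvec(s['ee_rot']);d=r.inv().apply(np.array(p)-s['ee_pos']);M=r.as_matrix()
    y=np.arctan2(M[1,0],M[0,0]);tw=None if yaw is None else round((y-yaw+np.pi/2)%np.pi-np.pi/2,4)
    print('t',round(s['t'],2),'pos',np.round(s['ee_pos'],4),'yaw',round(y,4),'q6',round(s['qpos'][5],2),'d',np.round(d,4),'twist',tw,'F',np.round(s['contact_force'],1),'w',round(s['grip_width'],4),'gf',round(s['grip_force'],1))
E
python3 -c "
from h import *
go([.511,-.38,.2],.137)"
```

```text
t 0.15 pos [ 0.252  -0.5164  0.2381] yaw 0.4538 q6 -0.21 d [ 0.2926 -0.009   0.0381] twist 0.3168 F [-0.4 -0.1 -0.2] w 0.0882 gf 0.0
```

Emit:
apply_moves([
  {"dx":0.06,"dy":-0.002,"dz":0,"twist":0.1,"hand":1},
  {"dx":0.12,"dy":-0.004,"dz":0,"twist":0.2,"hand":1},
  {"dx":0.18,"dy":-0.006,"dz":0,"twist":0.317,"hand":1},
  {"dx":0.24,"dy":-0.008,"dz":0.02,"twist":0.317,"hand":1},
  {"dx":0.2925,"dy":-0.009,"dz":0.038,"twist":0.317,"hand":1},
  {"dx":0.2925,"dy":-0.009,"dz":0.038,"twist":0.317,"hand":1},
  {"dx":0.2925,"dy":-0.009,"dz":0.038,"twist":0.317,"hand":1},
])

```text
t: 1.02
ee_pos: [0.5107, -0.3805, 0.2004]
ee_rot: [-3.134, -0.216, 0.001]
contact_force: [-0.1, -0.3, -0.1]
grip_width: 0.0885
grip_force: 0.0
```

Run:
```python
from h import *
go([.511,-.38,.011],.137)
c=cap('wrist');save(c,'w1.png')
print(np.round(c['extrinsics'],3).tolist(),c['fovy'])
P=cloud(c);hsv=cv2.cvtColor(c['image'],cv2.COLOR_RGB2HSV)
print(proj(c,[.511,-.38,.048]))
m=(abs(P[...,2]-.048)<.008)&(hsv[...,1]<60)&(abs(P[...,0]-.511)<.04)&(abs(P[...,1]+.38)<.04)
if m.sum(): 
    q=P[m];print(m.sum(),q.mean(0),q.min(0),q.max(0))
```

```text
t 1.02 pos [ 0.5107 -0.3805  0.2004] yaw 0.1374 q6 0.61 d [ 0.0005 -0.0004  0.1894] twist 0.0004 F [-0.1 -0.3 -0.1] w 0.0885 gf 0.0
[[0.136, -0.991, -0.0, -0.445], [-0.952, -0.131, 0.277, 0.408], [-0.275, -0.038, -0.961, 0.479], [0.0, 0.0, 0.0, 1.0]] 69.92918033195345
[252.13697459 181.01224202]
942 [ 0.51493026 -0.38144356  0.04890132] [ 0.49506546 -0.40065771  0.04062046] [ 0.53347402 -0.36253727  0.05157242]
```

View pics/w1.png

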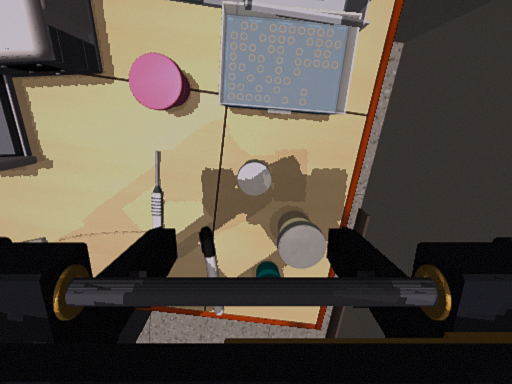

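The wrist view shows the cup's lid at (254,179) with the large cup beside it at (300,242). Its measured diameter of 38.5 mm and height of 49 mm fit. I descend and grip.

Emit:
apply_moves([
  {"dx":0.0035,"dy":0.001,"dz":0.06,"twist":0,"hand":1},
  {"dx":0.0035,"dy":0.001,"dz":0.12,"twist":0,"hand":1},
  {"dx":0.0035,"dy":0.001,"dz":0.16,"twist":0,"hand":1},
  {"dx":0.0035,"dy":0.001,"dz":0.189,"twist":0,"hand":1},
  {"dx":0.0035,"dy":0.001,"dz":0.189,"twist":0,"hand":1},
  {"dx":0.0035,"dy":0.001,"dz":0.189,"twist":0,"hand":0.3},
  {"dx":0.0035,"dy":0.001,"dz":0.189,"twist":0,"hand":0.3},
  {"dx":0.0035,"dy":0.001,"dz":0.189,"twist":0,"hand":0.3},
  {"dx":0.0035,"dy":0.001,"dz":0.189,"twist":0,"hand":0.3},
])

```text
t: 2.2
ee_pos: [0.515, -0.3812, 0.0125]
ee_rot: [3.133, 0.215, 0.001]
contact_force: [-0.7, -0.8, -0.2]
grip_width: 0.0502
grip_force: 0.0
```

Emit:
apply_moves([
  {"dx":0,"dy":0,"dz":0,"twist":0,"hand":0.3},
  {"dx":0,"dy":0,"dz":0,"twist":0,"hand":0.3},
  {"dx":0,"dy":0,"dz":0,"twist":0,"hand":0.3},
  {"dx":0,"dy":0,"dz":0,"twist":0,"hand":0.3},
  {"dx":0,"dy":0,"dz":0,"twist":0,"hand":0.3},
])

```text
t: 2.82
ee_pos: [0.5147, -0.381, 0.0118]
ee_rot: [3.134, 0.215, 0.0]
contact_force: [-0.9, 0.3, 1.8]
grip_width: 0.0327
grip_force: 29.8
```

Emit:
apply_moves([
  {"dx":0,"dy":0,"dz":-0.03,"twist":0,"hand":0.3},
  {"dx":0,"dy":0,"dz":-0.09,"twist":0,"hand":0.3},
  {"dx":0,"dy":-0.02,"dz":-0.15,"twist":0,"hand":0.3},
  {"dx":-0.002,"dy":-0.08,"dz":-0.16,"twist":0,"hand":0.3},
  {"dx":-0.004,"dy":-0.14,"dz":-0.16,"twist":0,"hand":0.3},
  {"dx":-0.006,"dy":-0.2,"dz":-0.16,"twist":0,"hand":0.3},
  {"dx":-0.007,"dy":-0.26,"dz":-0.16,"twist":0,"hand":0.3},
  {"dx":-0.007,"dy":-0.309,"dz":-0.16,"twist":0,"hand":0.3},
  {"dx":-0.007,"dy":-0.309,"dz":-0.16,"twist":0,"hand":0.3},
  {"dx":-0.007,"dy":-0.309,"dz":-0.16,"twist":0,"hand":0.3},
])

```text
t: 4.08
ee_pos: [0.4658, -0.0762, 0.1719]
ee_rot: [3.134, 0.216, 0.001]
contact_force: [0.0, 0.0, -0.8]
grip_width: 0.0325
grip_force: 29.9
```

Run:
```python
from h import *
go([.524,-.068,.1],.137)
c=cap('wrist');save(c,'w2.png',None,1.5)
s=sense();P=cloud(c);M=R.from_rotvec(s['ee_rot'])
# held cup lid in tool frame
T=M.inv().apply(P.reshape(-1,3)-s['ee_pos']).reshape(P.shape)
m=(abs(T[...,0])<.03)&(abs(T[...,1])<.03)&(T[...,2]>-.046)&(T[...,2]<-.03)
print('lid tool',m.sum(),T[m].mean(0),T[m].min(0),T[m].max(0)) if m.sum() else 0
np.savez('w2.npz',P=P,im=c['image'])
```

```text
t 4.08 pos [ 0.4658 -0.0762  0.1719] yaw 0.1375 q6 1.02 d [ 0.0587 -0.0002  0.0719] twist 0.0005 F [ 0.   0.  -0.8] w 0.0325 gf 29.9
lid tool 4375 [ 0.00722132 -0.00081699 -0.03780533] [-0.02058758 -0.02998204 -0.04598751] [ 0.01876662  0.02999438 -0.03000258]
```

View pics/w2.png

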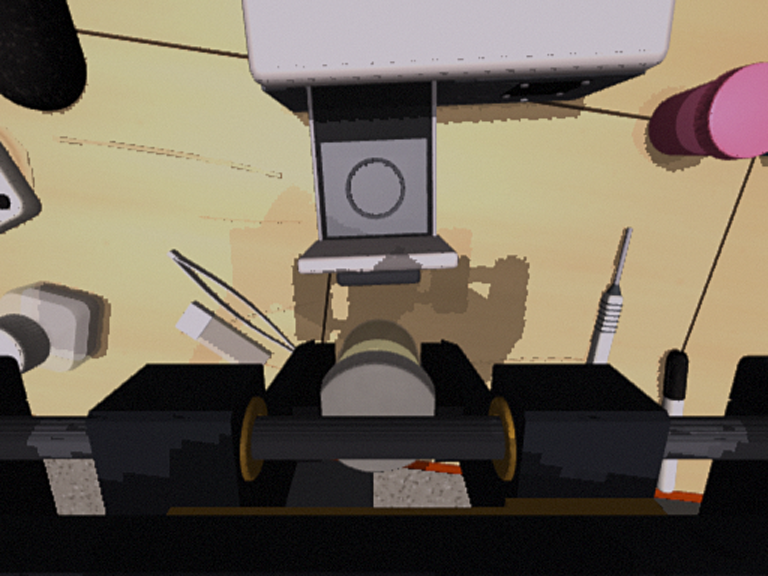

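In this view the nest ring is at (375,188), the drawer panel at (378,262), the held cup at (378,390) and the stylus at (615,290). The aperture insert is in the dark area near (530,92). Now I measure the nest and the meter's yaw.

```bash
cat > n.py <<'E'
from h import *
def nest(c,u0=250,v0=125):
    g=cv2.cvtColor(c['image'],cv2.COLOR_RGB2GRAY)
    v,u=np.mgrid[:384,:512]
    W=plane(c,u,v,.029);C=plane(c,u0,v0,.029)
    # darkest radial pixel along rays from centre
    for it in range(4):
        pts=[]
        for a in np.linspace(0,2*np.pi,72,endpoint=False):
            rr=np.arange(.013,.0245,.0003)
            p=[proj(c,[C[0]+r*np.cos(a),C[1]+r*np.sin(a),.029]) for r in rr]
            q=cv2.remap(g,np.float32(p)[None,:,0],np.float32(p)[None,:,1],cv2.INTER_LINEAR)[0]
            r=rr[np.argmin(q)];pts.append([C[0]+r*np.cos(a),C[1]+r*np.sin(a)])
        pts=np.array(pts);A=np.c_[2*pts,np.ones(72)];b=(pts**2).sum(1);w=np.ones(72)
        for _ in range(10):
            x=np.linalg.lstsq(A*w[:,None],b*w,rcond=None)[0];rad=np.sqrt(x[2]+x[0]**2+x[1]**2)
            e=np.hypot(*(pts-x[:2]).T)-rad;w=1/(1+(e/.0007)**2)
        C=np.array([x[0],x[1],.029])
    return C[:2],rad,np.median(abs(e))
E
python3 - <<'E'
from n import *
c=cap('wrist');print(nest(c))
P=cloud(c);s=sense()
# block extents, panel top
m=(abs(P[...,2]-.085)<.004)&(P[...,0]>.45)&(P[...,0]<.52)&(abs(P[...,1]+.07)<.07);q=P[m][:,:2];print('panel',m.sum(),q.mean(0),q.min(0),q.max(0));r=cv2.minAreaRect(np.float32(q)*1000);print(r)
b=(abs(P[...,2]-.029)<.003)&(P[...,0]>.47)&(P[...,0]<.6)&(abs(P[...,1]+.07)<.08);print('block',cv2.minAreaRect(np.float32(P[b][:,:2])*1000),P[b][:,2].mean())
t=(P[...,2]>.095)&(P[...,2]<.125)&(P[...,0]>.55);print('roof',cv2.minAreaRect(np.float32(P[t][:,:2])*1000))
# roof front edge line: per column minimum forward
from scipy.stats import theilslopes
q=P[t];f=[]
for y0 in np.arange(-.17,-.0,.006):
    k=abs(q[:,1]-y0)<.003
    if k.sum()>5:f.append([y0,q[k,0].min()])
f=np.array(f);print(theilslopes(f[:,1],f[:,0])[:2])
E
```

```text
(array([ 0.52613828, -0.06551428]), np.float64(0.018288652329614), np.float64(0.00025458974973328885))
panel 1726 [ 0.48451191 -0.0727786 ] [ 0.46932927 -0.11793472] [ 0.49911674 -0.0262798 ]
((482.3913879394531, -73.1186752319336), (19.173641204833984, 92.81957244873047), 10.02713394165039)
block ((544.083251953125, -82.63362121582031), (100.38675689697266, 149.4739990234375), 10.036628723144531) 0.029600577867709334
roof ((598.7578735351562, -93.86131286621094), (35.092411041259766, 199.2016143798828), 7.510070323944092)
(np.float64(-0.17802045671010108), np.float64(0.5679883911707937))
```

Emit:
apply_moves([
  {"dx":0.031,"dy":-0.001,"dz":0,"twist":-0.038,"hand":0.3},
  {"dx":0.062,"dy":-0.002,"dz":0.01,"twist":-0.038,"hand":0.3},
  {"dx":0.062,"dy":-0.002,"dz":0.06,"twist":-0.038,"hand":0.3},
  {"dx":0.062,"dy":-0.002,"dz":0.1,"twist":-0.038,"hand":0.3},
  {"dx":0.062,"dy":-0.002,"dz":0.12,"twist":-0.038,"hand":0.3},
  {"dx":0.062,"dy":-0.002,"dz":0.12,"twist":-0.038,"hand":0.3},
])

```text
t: 4.92
ee_pos: [0.5253, -0.0662, 0.0497]
ee_rot: [-3.128, -0.271, 0.006]
contact_force: [-0.2, -0.1, -0.0]
grip_width: 0.0328
grip_force: 29.9
```

Run:
```python
from h import *
go([.5268,-.0655,.0335],.175)
c=cap('wrist');s=sense();P=cloud(c);M=R.from_rotvec(s['ee_rot'])
T=M.inv().apply(P.reshape(-1,3)-s['ee_pos']).reshape(P.shape)
m=(abs(T[...,0])<.03)&(abs(T[...,1])<.016)&(T[...,2]>-.042)&(T[...,2]<-.034)&(c['image'].min(2)>90)
print(m.sum(),T[m].max(0),T[m].min(0),np.median(T[m],0))
for y0 in(-.012,-.006,0,.006,.012):
    k=m&(abs(T[...,1]-y0)<.0015);print(y0,T[k][:,0].max(),T[k][:,0].max()-np.sqrt(.0195**2-y0**2))
```

```text
t 4.92 pos [ 0.5253 -0.0662  0.0497] yaw 0.1729 q6 1.05 d [ 0.0016 -0.0004  0.0162] twist -0.0021 F [-0.2 -0.1 -0. ] w 0.0328 gf 29.9
2253 [ 0.01665726  0.01523515 -0.03404293] [-0.02154237 -0.01598351 -0.0383469 ] [ 0.00617073 -0.00123907 -0.03627076]
-0.012 0.014287447359713027 -0.00108297878922637
-0.006 0.0163599133610063 -0.0021940619542731715
0 0.016485227237501458 -0.0030147727624985424
0.006 0.0147664000230108 -0.0037875752922686724
0.012 0.01173484121869089 -0.0036355849302485074
```

Emit:
apply_moves([
  {"dx":0.0025,"dy":0.0005,"dz":0.005,"twist":-0.002,"hand":0.3},
  {"dx":0.0025,"dy":0.0005,"dz":0.01,"twist":-0.002,"hand":0.3},
  {"dx":0.0025,"dy":0.0005,"dz":0.016,"twist":-0.002,"hand":0.3},
  {"dx":0.0025,"dy":0.0005,"dz":0.017,"twist":-0.002,"hand":0.3},
  {"dx":0.0025,"dy":0.0005,"dz":0.017,"twist":-0.002,"hand":0.3},
])

```text
t: 5.6
ee_pos: [0.5291, -0.0654, 0.0346]
ee_rot: [-3.129, -0.278, 0.0]
contact_force: [-0.6, -0.9, -0.2]
grip_width: 0.0329
grip_force: 29.9
```

Emit:
apply_moves([
  {"dx":0,"dy":0,"dz":0.0015,"twist":0,"hand":0.3},
  {"dx":0,"dy":0,"dz":0.0015,"twist":0,"hand":0.3},
  {"dx":0,"dy":0,"dz":0.0015,"twist":0,"hand":0.6},
  {"dx":0,"dy":0,"dz":0.0015,"twist":0,"hand":0.7},
  {"dx":0,"dy":0,"dz":0.0015,"twist":0,"hand":0.7},
  {"dx":0,"dy":0,"dz":0.0015,"twist":0,"hand":0.7},
  {"dx":0,"dy":0,"dz":0.0015,"twist":0,"hand":0.7},
])

```text
t: 6.48
ee_pos: [0.5293, -0.0655, 0.0332]
ee_rot: [-3.129, -0.277, -0.0]
contact_force: [-0.0, 0.3, 1.1]
grip_width: 0.0617
grip_force: 0.0
```

Emit:
apply_moves([
  {"dx":0,"dy":0,"dz":-0.03,"twist":0,"hand":0.7},
  {"dx":0,"dy":0,"dz":-0.08,"twist":0,"hand":0.7},
  {"dx":0,"dy":0,"dz":-0.125,"twist":0,"hand":0.7},
  {"dx":-0.05,"dy":0,"dz":-0.125,"twist":0,"hand":0},
  {"dx":-0.085,"dy":0,"dz":-0.125,"twist":0,"hand":0},
  {"dx":-0.085,"dy":0,"dz":-0.125,"twist":0,"hand":0},
  {"dx":-0.085,"dy":0,"dz":-0.125,"twist":0,"hand":0},
])

```text
t: 7.35
ee_pos: [0.4464, -0.0807, 0.1587]
ee_rot: [3.129, 0.277, 0.002]
contact_force: [0.1, 0.4, 0.1]
grip_width: 0.0238
grip_force: 0.0
```

Run:
```python
from h import *
c=cap('wrist');save(c,'w3.png',None,1.5);P=cloud(c);s=sense()
m=(P[...,2]>.062)&(P[...,2]<.076)&(abs(P[...,0]-.527)<.026)&(abs(P[...,1]+.0655)<.026)
q=P[m];print(m.sum(),q.min(0),q.max(0),(q.min(0)+q.max(0))/2,np.median(q[:,2]))
# fit plane of lid
k=q[abs(q[:,2]-np.median(q[:,2]))<.004];A=np.c_[k[:,:2],np.ones(len(k))];print('tilt',np.linalg.lstsq(A,k[:,2],rcond=None)[0])
go([.527-.1*.985,-.0655-.1*.174,.062],.175)
```

```text
1842 [ 0.51021719 -0.08440814  0.06223917] [ 0.54865584 -0.04618958  0.07254915] [ 0.52943652 -0.06529886  0.06739416] 0.0700734377326552
tilt [0.00788406 0.00305529 0.06610408]
t 7.4 pos [ 0.4466 -0.0806  0.1586] yaw 0.1767 q6 0.95 d [-0.0183 -0.001   0.0966] twist 0.0017 F [0.2 0.  0.5] w 0.0199 gf 0.0
```

View pics/w3.png

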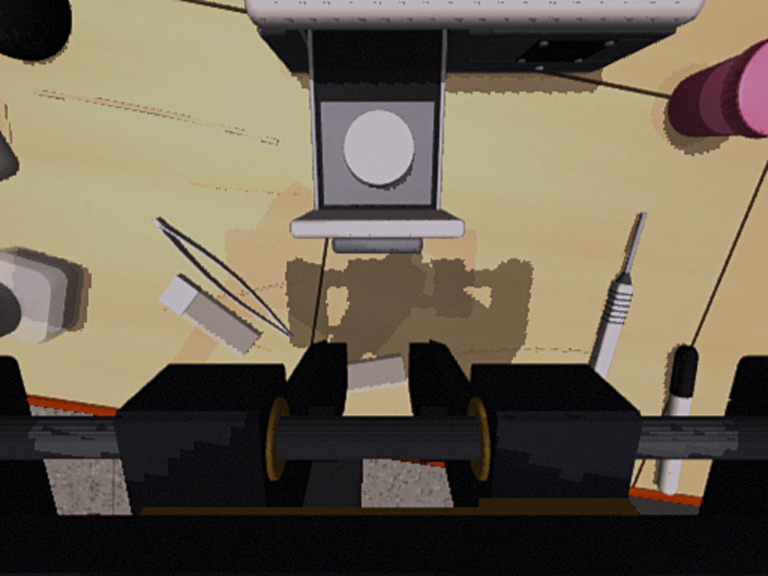

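Emit:
apply_moves([
  {"dx":-0.018,"dy":-0.001,"dz":0.03,"twist":0.0017,"hand":0},
  {"dx":-0.018,"dy":-0.001,"dz":0.07,"twist":0.0017,"hand":0},
  {"dx":-0.018,"dy":-0.001,"dz":0.0965,"twist":0.0017,"hand":0},
  {"dx":-0.01,"dy":-0.001,"dz":0.0965,"twist":0.0017,"hand":0},
  {"dx":0.0,"dy":-0.001,"dz":0.0965,"twist":0.0017,"hand":0},
  {"dx":0.008,"dy":-0.001,"dz":0.0965,"twist":0.0017,"hand":0},
  {"dx":0.016,"dy":-0.001,"dz":0.0965,"twist":0.0017,"hand":0},
  {"dx":0.024,"dy":-0.001,"dz":0.0965,"twist":0.0017,"hand":0},
  {"dx":0.032,"dy":-0.001,"dz":0.0965,"twist":0.0017,"hand":0},
])

```text
t: 8.52
ee_pos: [0.4773, -0.0737, 0.0619]
ee_rot: [3.129, 0.275, -0.0]
contact_force: [-1.3, -1.3, 0.4]
grip_width: 0.0004
grip_force: 0.8
```

Emit:
apply_moves([
  {"dx":0.008,"dy":0,"dz":0,"twist":0,"hand":0},
  {"dx":0.016,"dy":0,"dz":0,"twist":0,"hand":0},
  {"dx":0.024,"dy":0,"dz":0,"twist":0,"hand":0},
  {"dx":0.032,"dy":0,"dz":0,"twist":0,"hand":0},
  {"dx":0.038,"dy":0,"dz":0,"twist":0,"hand":0},
  {"dx":0.038,"dy":0,"dz":0,"twist":0,"hand":0},
])

```text
t: 9.28
ee_pos: [0.515, -0.0671, 0.0617]
ee_rot: [3.129, 0.275, 0.001]
contact_force: [-0.2, 0.1, 0.5]
grip_width: 0.0004
grip_force: 0.0
```

```bash
cat > m.py <<'E'
from h import *
c=cap('wrist');P=cloud(c)
go([.5,-.07,.062],.175)
a=.175;X=np.array([np.cos(a),np.sin(a)]);Y=np.array([-X[1],X[0]])
p=P[...,:2]@X;y=P[...,:2]@Y
def st(n,m,f): print(n,m.sum(),np.round(np.percentile(f[m],[2,50,98]),4)) if m.sum() else print(n,0)
reg=(p>.42)&(p<.75)
ty=P[...,2]
m=reg&(abs(ty-.085)<.0035)&(abs(y+.158)<.05);st('panel x',m,p);st('panel y',m,y)
m=reg&(ty>.095)&(ty<.13)&(y>-.29)&(y<-.05);st('roof x',m,p);st('roof y',m,y)
m=reg&(abs(ty-.07)<.004)&(abs(y+.157)<.025)&(c['image'].min(2)>100);st('lid x',m,p)
E
python3 m.py
```

```text
t 9.32 pos [ 0.5147 -0.0672  0.0617] yaw 0.1752 q6 1.04 d [-0.015   0.0002 -0.0003] twist 0.0002 F [-0.4  0.3  0. ] w 0.0004 gf 0.0
panel x 5689 [0.5038 0.519  0.5252]
panel y 5689 [-0.1985 -0.1554 -0.1128]
roof x 57212 [0.5038 0.582  0.6017]
roof y 57212 [-0.2424 -0.1711 -0.1017]
lid x 1725 [0.5438 0.552  0.5578]
```

Emit:
apply_moves([
  {"dx":0.008,"dy":0,"dz":0,"twist":0,"hand":0},
  {"dx":0.016,"dy":0,"dz":0,"twist":0,"hand":0},
  {"dx":0.022,"dy":0,"dz":0,"twist":0,"hand":0},
  {"dx":0.026,"dy":0,"dz":0,"twist":0,"hand":0},
  {"dx":0.028,"dy":0,"dz":0,"twist":0,"hand":0},
  {"dx":0.03,"dy":0,"dz":0,"twist":0,"hand":0},
])

```text
t: 10.07
ee_pos: [0.5439, -0.0619, 0.0617]
ee_rot: [-3.13, -0.275, 0.0]
contact_force: [-1.6, 0.2, -0.9]
grip_width: 0.0002
grip_force: 0.6
```

Emit:
apply_moves([
  {"dx":0.002,"dy":0,"dz":0,"twist":0,"hand":0},
  {"dx":0.003,"dy":0,"dz":0,"twist":0,"hand":0},
  {"dx":0.004,"dy":0,"dz":0,"twist":0,"hand":0},
  {"dx":0.004,"dy":0,"dz":0,"twist":0,"hand":0},
])

```text
t: 10.58
ee_pos: [0.548, -0.0613, 0.0618]
ee_rot: [3.129, 0.275, 0.001]
contact_force: [-1.3, -0.6, 0.0]
grip_width: 0.0002
grip_force: 0.4
```

Emit:
apply_moves([
  {"dx":0.001,"dy":0,"dz":0,"twist":0,"hand":0},
  {"dx":0.002,"dy":0,"dz":0,"twist":0,"hand":0},
  {"dx":0.003,"dy":0,"dz":0,"twist":0,"hand":0},
  {"dx":0.003,"dy":0,"dz":0,"twist":0,"hand":0},
])

```text
t: 11.08
ee_pos: [0.5498, -0.0609, 0.0617]
ee_rot: [3.129, 0.275, -0.004]
contact_force: [-7.5, -0.4, 4.4]
grip_width: 0.0003
grip_force: 3.5
```

Emit:
apply_moves([
  {"dx":0.001,"dy":0,"dz":0,"twist":0,"hand":0},
  {"dx":0.001,"dy":0,"dz":0,"twist":0,"hand":0},
  {"dx":-0.03,"dy":0,"dz":0,"twist":0,"hand":0},
  {"dx":-0.07,"dy":0.02,"dz":-0.02,"twist":0,"hand":0.3},
  {"dx":-0.11,"dy":0.06,"dz":-0.06,"twist":0.06,"hand":0.5},
  {"dx":-0.154,"dy":0.1,"dz":-0.09,"twist":0.125,"hand":0.5},
  {"dx":-0.154,"dy":0.15,"dz":-0.09,"twist":0.125,"hand":0.5},
  {"dx":-0.154,"dy":0.183,"dz":-0.09,"twist":0.125,"hand":0.5},
  {"dx":-0.154,"dy":0.183,"dz":-0.09,"twist":0.125,"hand":0.5},
])

```text
t: 12.2
ee_pos: [0.4315, -0.2705, 0.1525]
ee_rot: [3.139, 0.074, 0.003]
contact_force: [-0.8, 0.9, 0.2]
grip_width: 0.0442
grip_force: 0.0
```

Run:
```python
from h import *
go([.418,-.268,.02],.05)
c=cap('wrist');save(c,'w4.png',None,1.5);P=cloud(c)
t=cap('top');Q=cloud(t)
m=(Q[...,2]>.075)&(Q[...,2]<.095)&(Q[...,0]>.44)&(Q[...,0]<.6)&(abs(Q[...,1]+.07)<.07);print('top panel',m.sum(),Q[m].min(0),Q[m].max(0))
hsv=cv2.cvtColor(c['image'],cv2.COLOR_RGB2HSV)
m=((hsv[...,1]<45)&(hsv[...,2]>70)&(P[...,2]<.025)&(P[...,2]>.004)&(abs(P[...,1]+.268)<.03)&(P[...,0]>.36)&(P[...,0]<.54))
q=np.float32(P[m]);print(m.sum(),q.min(0),q.max(0),np.median(q[:,2]));print(cv2.fitLine(q[:,:2],cv2.DIST_HUBER,0,.01,.01).ravel())
```

```text
t 12.2 pos [ 0.4315 -0.2705  0.1525] yaw 0.0469 q6 0.73 d [-0.0136 -0.0034  0.1324] twist -0.0031 F [-0.8  0.9  0.2] w 0.0442 gf 0.0
top panel 197 [ 0.55417243 -0.13970583  0.07545778] [ 0.59183866 -0.00205508  0.09484389]
937 [ 0.38707173 -0.27208373  0.00668552] [ 0.5227297  -0.25700635  0.01460427] 0.012476877
[ 0.9985541   0.05375625  0.44420707 -0.26353964]
```

View pics/w4.png

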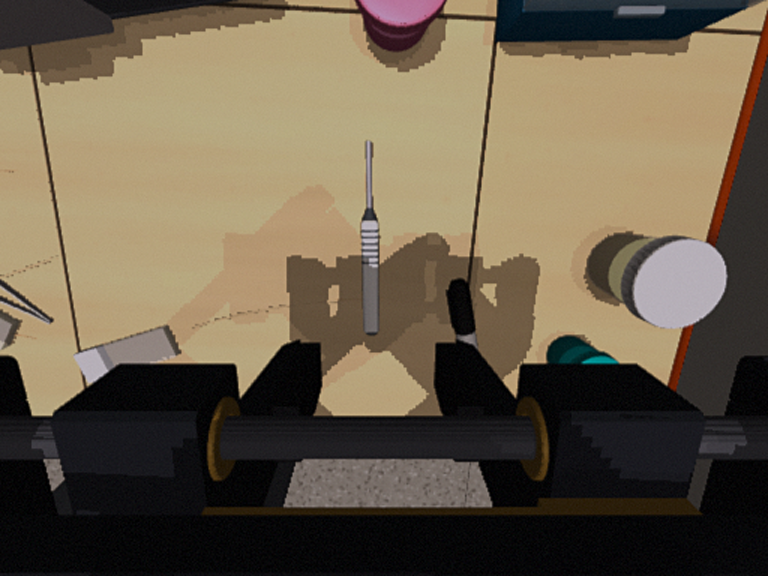

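The stylus tip is at (368,142) and its grip end at (371,333). Its length reads 136 mm and its grip top is 12.5 mm up, so the measurement holds. I grip it at its origin.

Emit:
apply_moves([
  {"dx":-0.0025,"dy":-0.0063,"dz":0.05,"twist":-0.007,"hand":0.5},
  {"dx":-0.0025,"dy":-0.0063,"dz":0.1,"twist":-0.007,"hand":0.5},
  {"dx":-0.0025,"dy":-0.0063,"dz":0.135,"twist":-0.007,"hand":0.5},
  {"dx":-0.0025,"dy":-0.0063,"dz":0.15,"twist":-0.007,"hand":0.5},
  {"dx":-0.0025,"dy":-0.0063,"dz":0.15,"twist":-0.007,"hand":0.5},
  {"dx":-0.0025,"dy":-0.0063,"dz":0.15,"twist":-0.007,"hand":0},
  {"dx":-0.0025,"dy":-0.0063,"dz":0.15,"twist":-0.007,"hand":0},
  {"dx":-0.0025,"dy":-0.0063,"dz":0.15,"twist":-0.007,"hand":0},
  {"dx":-0.0025,"dy":-0.0063,"dz":0.15,"twist":-0.007,"hand":0},
  {"dx":-0.0025,"dy":-0.0063,"dz":0.15,"twist":-0.007,"hand":0},
])

```text
t: 13.55
ee_pos: [0.4284, -0.2618, 0.002]
ee_rot: [3.14, 0.089, 0.001]
contact_force: [-0.8, 0.8, 3.8]
grip_width: 0.0115
grip_force: 30.0
```

Emit:
apply_moves([
  {"dx":0,"dy":0,"dz":0,"twist":0,"hand":0},
  {"dx":0,"dy":0,"dz":0,"twist":0,"hand":0},
  {"dx":0,"dy":0,"dz":0,"twist":0,"hand":0},
])

```text
t: 13.92
ee_pos: [0.4284, -0.2618, 0.002]
ee_rot: [3.14, 0.09, 0.001]
contact_force: [-0.2, 1.1, 5.9]
grip_width: 0.0116
grip_force: 30.0
```

Emit:
apply_moves([
  {"dx":0,"dy":0,"dz":-0.03,"twist":0,"hand":0},
  {"dx":0,"dy":0,"dz":-0.08,"twist":0,"hand":0},
  {"dx":0,"dy":-0.03,"dz":-0.12,"twist":-0.05,"hand":0},
  {"dx":0.028,"dy":-0.0865,"dz":-0.148,"twist":-0.118,"hand":0},
  {"dx":0.028,"dy":-0.0865,"dz":-0.148,"twist":-0.118,"hand":0},
  {"dx":0.028,"dy":-0.0865,"dz":-0.148,"twist":-0.118,"hand":0},
  {"dx":0.028,"dy":-0.0865,"dz":-0.148,"twist":-0.118,"hand":0},
])

```text
t: 14.8
ee_pos: [0.4503, -0.1742, 0.1485]
ee_rot: [-3.129, -0.273, 0.003]
contact_force: [0.4, 0.5, -0.0]
grip_width: 0.0116
grip_force: 30.0
```

Run:
```python
from h import *
go([.451,-.174,.15],.175)
c=cap('wrist');save(c,'w5.png',(120,0,420,225),2.6)
```

```text
t 14.8 pos [ 0.4503 -0.1742  0.1485] yaw 0.1739 q6 0.78 d [ 0.0007 -0.     -0.0015] twist -0.0011 F [ 0.4  0.5 -0. ] w 0.0116 gf 30.0
```

View pics/w5.png

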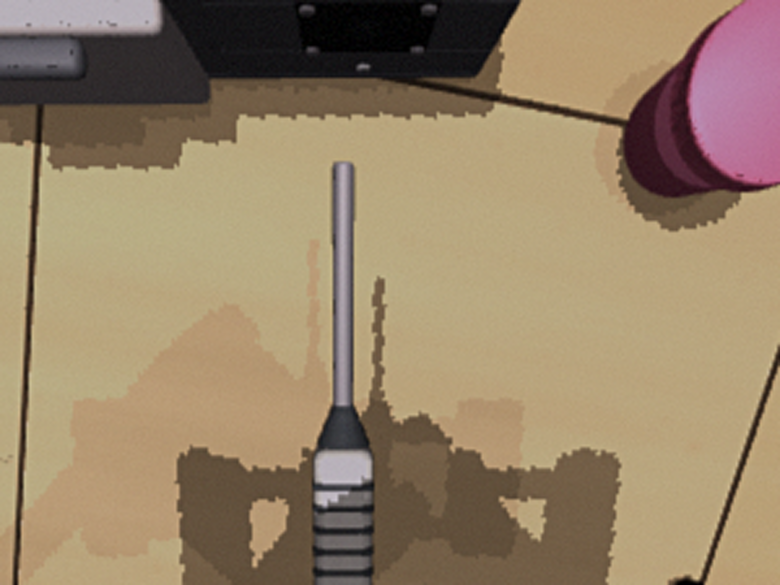

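The insert has four screws, at crop (307,9), (430,9), (311,50) and (417,49). The hole lies at the crossing of their diagonals. The pin tip is at (344,163).

```bash
cat > a.py <<'E'
from h import *
def run(g0,tip):
    c=cap('wrist');g=cv2.cvtColor(c['image'],cv2.COLOR_RGB2GRAY).astype(float)
    s=[]
    for u,v in g0:
        u0,v0=int(round(u)),int(round(v));ys=slice(max(0,v0-3),v0+4);xs=slice(u0-4,u0+5)
        w=g[ys,xs];w=np.clip(w-np.median(w)-10,0,None);yy,xx=np.mgrid[ys,xs];s.append([(w*xx).sum()/w.sum(),(w*yy).sum()/w.sum()])
    s=np.array(s);h=np.c_[s,np.ones(4)]
    x=np.cross(np.cross(h[0],h[3]),np.cross(h[1],h[2]));x=x[:2]/x[2]
    print('screws',np.round(s,1).tolist(),'hole px',np.round(x,2))
    P=cloud(c);a=.175;X=np.array([np.cos(a),np.sin(a),0]);Y=np.array([-X[1],X[0],0])
    W=plane(c,x[0],x[1],.055);print('hole@z55 world',np.round(W,4),'p,y',np.round([W@X,W@Y],4))
    u,v=np.round(x).astype(int);q=P[max(0,v-4):v+5,u-14:u+15].reshape(-1,3);q=q[q[:,2]>.02];print('depth p,y,z',np.round([np.median(q@X),q[:,2].min(),q[:,2].max()],4))
    for k in s:
        w=plane(c,k[0],k[1],.055);print(np.round(P[int(round(k[1])),int(round(k[0]))]@np.c_[X,Y,[0,0,1]],4))
    # stylus tip: bright pin columns
    st=sense();zt=st['ee_pos'][2]+.004
    r=[]
    for v in range(tip[1]+3,tip[1]+80,3):
        row=g[v,tip[0]-12:tip[0]+13];e=np.gradient(row);l,rr=tip[0]-12+np.argmax(abs(e[:13])),tip[0]-12+12+np.argmax(abs(e[12:]));r.append(plane(c,(l+rr)/2,v,zt))
    r=np.array(r)@np.c_[X,Y];f=np.polyfit(r[:,0],r[:,1],1)
    T=plane(c,tip[0],tip[1],zt);print('tip p,y',T@X,T@Y,'line slope',f[0],'y at tip',np.polyval(f,T@X),'y at hole',np.polyval(f,.559),'res',np.std(r[:,1]-np.polyval(f,r[:,0])))
    q=P[tip[1]+4:tip[1]+40,tip[0]-1:tip[0]+2].reshape(-1,3);print('pin z by depth',[np.round(np.median(P[v,tip[0]-1:tip[0]+2,2]),4) for v in range(tip[1]+4,tip[1]+80,12)])
    e=st['ee_pos'];print('tcp p,y',e@X,e@Y)
    return c
E
python3 - <<'E'
from a import *
G=[(120+u/2.6,v/2.6) for u,v in [(307,9),(430,9),(311,50),(417,49)]]
run(G,(252,63))
E
```

```text
screws [[237.3, 2.9], [284.5, 2.6], [239.3, 18.7], [279.8, 18.6]] hole px [260.12  11.3 ]
hole@z55 world [ 0.5961 -0.1543  0.055 ] p,y [ 0.5601 -0.2557]
depth p,y,z [0.5603 0.0459 0.2952]
[ 0.5593 -0.239   0.0737]
[ 0.5591 -0.2725  0.074 ]
[ 0.5589 -0.239   0.0416]
[ 0.5588 -0.2722  0.0418]
tip p,y 0.5077415195177798 -0.24937990121663423 line slope 0.03707029545393884 y at tip -0.24887772230947594 y at hole -0.24697755529348006 res 0.0007383437423213897
pin z by depth [np.float64(0.1542), np.float64(0.1547), np.float64(0.155), np.float64(0.1553), np.float64(0.1543), np.float64(0.1551), np.float64(0.1551)]
tcp p,y 0.4131241049916682 -0.2500856933297668
```

Emit:
apply_moves([
  {"dx":0,"dy":0.0068,"dz":0.04,"twist":-0.001,"hand":0},
  {"dx":0.01,"dy":0.0068,"dz":0.08,"twist":-0.001,"hand":0},
  {"dx":0.025,"dy":0.0068,"dz":0.0975,"twist":-0.001,"hand":0},
  {"dx":0.035,"dy":0.0068,"dz":0.0975,"twist":-0.001,"hand":0},
  {"dx":0.035,"dy":0.0068,"dz":0.0975,"twist":-0.001,"hand":0},
  {"dx":0.035,"dy":0.0068,"dz":0.0975,"twist":-0.001,"hand":0},
  {"dx":0.035,"dy":0.0068,"dz":0.0975,"twist":-0.001,"hand":0},
])

```text
t: 15.78
ee_pos: [0.487, -0.1746, 0.053]
ee_rot: [3.129, 0.276, 0.001]
contact_force: [-0.4, 0.7, -0.2]
grip_width: 0.0113
grip_force: 30.0
```

Run:
```python
from h import *
go([.451,-.174,.051],.175)
c=cap('wrist')
im=c['image'][0:110,190:330,::-1];im=np.clip(im.astype(float)*1.8,0,255).astype(np.uint8)
cv2.imwrite('pics/w6.png',cv2.resize(im,None,fx=5,fy=5,interpolation=cv2.INTER_CUBIC))
```

```text
t 15.78 pos [ 0.487  -0.1746  0.053 ] yaw 0.176 q6 0.82 d [-0.0353 -0.0069  0.002 ] twist 0.001 F [-0.4  0.7 -0.2] w 0.0113 gf 30.0
```

View pics/w6.png

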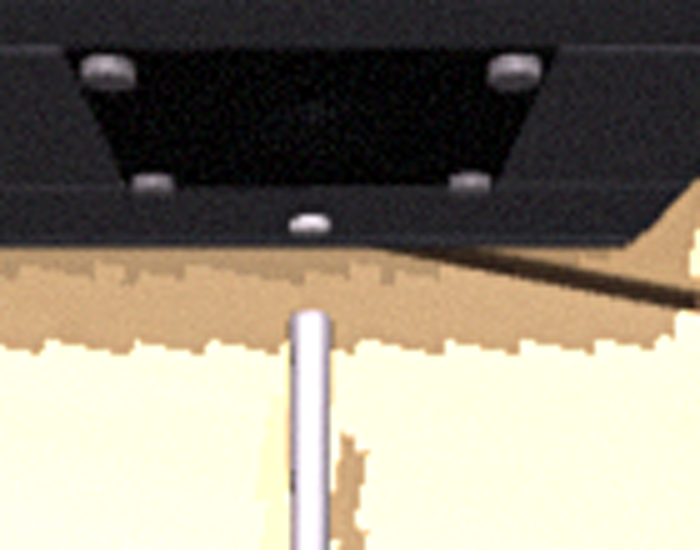

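The screws are at crop (108,72), (514,71), (152,183) and (469,182), so the hole is near (311,130). The pin tip, at (310,315), lines up with it.

Run:
```python
from a import *
G=[(190+u/5,v/5) for u,v in [(108,72),(514,71),(152,183),(469,182)]]
run(G,(252,64))
```

```text
screws [[210.9, 12.4], [293.1, 12.2], [219.9, 35.8], [283.6, 35.7]] hole px [251.78  25.5 ]
hole@z55 world [ 0.5961 -0.1542  0.055 ] p,y [ 0.5601 -0.2556]
depth p,y,z [0.561  0.0464 0.1997]
[ 0.5594 -0.2394  0.0747]
[ 0.5596 -0.2721  0.074 ]
[ 0.5593 -0.2392  0.0408]
[ 0.5592 -0.2722  0.0414]
tip p,y 0.5434138474600279 -0.2557325089117889 line slope 0.0309390500573471 y at tip -0.25559491791152517 y at hole -0.25511269715788953 res 0.0006782883708304007
pin z by depth [np.float64(0.059), np.float64(0.0594), np.float64(0.0592), np.float64(0.0597), np.float64(0.0597), np.float64(0.0594), np.float64(0.0595)]
tcp p,y 0.44908888007766284 -0.25654259699545995
```

Emit:
apply_moves([
  {"dx":0.005,"dy":0,"dz":0.001,"twist":0,"hand":0},
  {"dx":0.01,"dy":0,"dz":0.001,"twist":0,"hand":0},
  {"dx":0.015,"dy":0,"dz":0.001,"twist":0,"hand":0},
  {"dx":0.02,"dy":0,"dz":0.001,"twist":0,"hand":0},
  {"dx":0.025,"dy":0,"dz":0.001,"twist":0,"hand":0},
  {"dx":0.028,"dy":0,"dz":0.001,"twist":0,"hand":0},
  {"dx":0.028,"dy":0,"dz":0.001,"twist":0,"hand":0},
])

```text
t: 16.75
ee_pos: [0.5146, -0.1693, 0.0512]
ee_rot: [3.129, 0.277, -0.0]
contact_force: [-0.1, -0.1, -0.7]
grip_width: 0.0116
grip_force: 30.0
```

Run:
```python
from h import *
go([.487,-.1746,.052])
```

```text
t 16.75 pos [ 0.5146 -0.1693  0.0512] yaw 0.1764 q6 0.86 d [-0.0281  0.0004 -0.0008] twist None F [-0.1 -0.1 -0.7] w 0.0116 gf 30.0
```

Emit:
apply_moves([
  {"dx":0.001,"dy":0,"dz":0,"twist":0,"hand":0},
  {"dx":0.002,"dy":0,"dz":0,"twist":0,"hand":0},
  {"dx":0.003,"dy":0,"dz":0,"twist":0,"hand":0},
  {"dx":0.003,"dy":0,"dz":0,"twist":0,"hand":0},
])

```text
t: 17.25
ee_pos: [0.517, -0.1688, 0.051]
ee_rot: [-3.129, -0.276, 0.001]
contact_force: [-2.0, -1.3, -0.0]
grip_width: 0.0113
grip_force: 30.0
```

Emit:
apply_moves([
  {"dx":0.001,"dy":0,"dz":0,"twist":0,"hand":0},
  {"dx":0.002,"dy":0,"dz":0,"twist":0,"hand":0},
  {"dx":0.003,"dy":0,"dz":0,"twist":0,"hand":0},
  {"dx":0.003,"dy":0,"dz":0,"twist":0,"hand":0},
])

```text
t: 17.75
ee_pos: [0.5201, -0.1682, 0.0511]
ee_rot: [-3.129, -0.276, 0.001]
contact_force: [-5.4, -1.0, -0.5]
grip_width: 0.0115
grip_force: 30.0
```

Emit:
apply_moves([
  {"dx":0.001,"dy":0,"dz":0,"twist":0,"hand":0},
  {"dx":0.002,"dy":0,"dz":0,"twist":0,"hand":0},
  {"dx":0.002,"dy":0,"dz":0,"twist":0,"hand":0},
  {"dx":0.002,"dy":0,"dz":0,"twist":0,"hand":0},
])

```text
t: 18.25
ee_pos: [0.5216, -0.1678, 0.0509]
ee_rot: [-3.129, -0.276, 0.002]
contact_force: [-6.8, -0.8, 0.5]
grip_width: 0.0114
grip_force: 30.0
```

Emit:
apply_moves([
  {"dx":0.001,"dy":0,"dz":0,"twist":0,"hand":0},
  {"dx":0.002,"dy":0,"dz":0,"twist":0,"hand":0},
  {"dx":0.002,"dy":0,"dz":0,"twist":0,"hand":0},
  {"dx":0.002,"dy":0,"dz":0,"twist":0,"hand":0},
])

```text
t: 18.75
ee_pos: [0.5219, -0.1674, 0.0503]
ee_rot: [-3.128, -0.276, 0.008]
contact_force: [-11.8, -3.7, 1.3]
grip_width: 0.0118
grip_force: 30.0
```

The force climbed from 5 N to 12 N while the tip hardly moved, so the button is at its stop. I hold it there.

Emit:
apply_moves([
  {"dx":0,"hand":0},
  {"dx":0,"hand":0},
  {"dx":0,"hand":0},
  {"dx":0,"hand":0},
  {"dx":0,"hand":0},
  {"dx":0,"hand":0},
  {"dx":0,"hand":0},
  {"dx":0,"hand":0},
  {"dx":0,"hand":0},
  {"dx":0,"hand":0},
])

```text
invalid input
```

Emit:
apply_moves([
  {"dx":0,"hand":0},
  {"dx":0,"hand":0},
  {"dx":0,"hand":0},
  {"dx":0,"hand":0},
  {"dx":0,"hand":0},
  {"dx":0,"hand":0},
  {"dx":0,"hand":0},
  {"dx":0,"hand":0},
  {"dx":0,"hand":0},
  {"dx":0,"hand":0},
])

```text
invalid input
```

Run:
```python
from h import *
go([.5219,-.1674,.0503])
c=cap('wrist');save(c,'w7.png',None,1.5)
```

```text
t 18.75 pos [ 0.5219 -0.1674  0.0503] yaw 0.1763 q6 0.87 d [-0. -0.  0.] twist None F [-11.8  -3.7   1.3] w 0.0118 gf 30.0
```

View pics/w7.png

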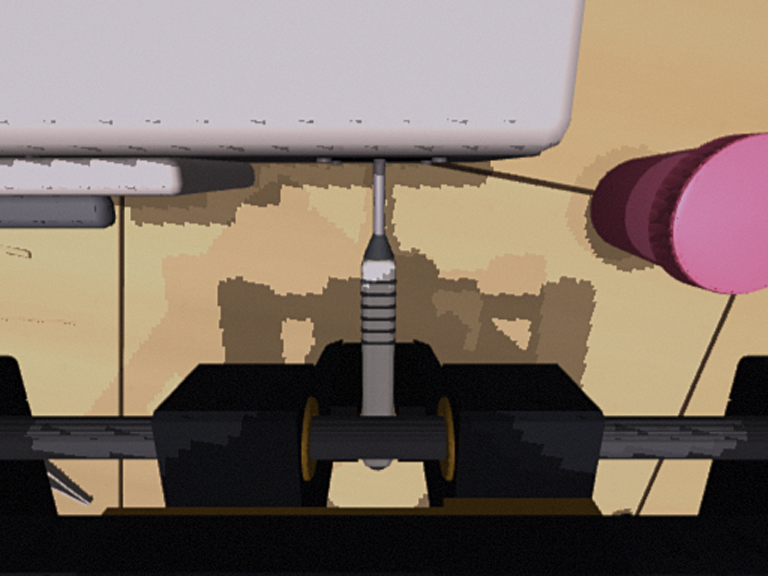

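The pin enters the fascia at (379,165), midway between the screws at (325,160) and (435,160). The shut drawer panel is at (90,175). The hold rows were refused because they were incomplete, so I send them again with every field.

Emit:
apply_moves([
  {"dx":0,"dy":0,"dz":0,"twist":0,"hand":0},
  {"dx":0,"dy":0,"dz":0,"twist":0,"hand":0},
  {"dx":0,"dy":0,"dz":0,"twist":0,"hand":0},
  {"dx":0,"dy":0,"dz":0,"twist":0,"hand":0},
  {"dx":0,"dy":0,"dz":0,"twist":0,"hand":0},
  {"dx":0,"dy":0,"dz":0,"twist":0,"hand":0},
  {"dx":0,"dy":0,"dz":0,"twist":0,"hand":0},
  {"dx":0,"dy":0,"dz":0,"twist":0,"hand":0},
  {"dx":0,"dy":0,"dz":0,"twist":0,"hand":0},
  {"dx":0,"dy":0,"dz":0,"twist":0,"hand":0},
])

```text
t: 20.05
ee_pos: [0.5219, -0.1674, 0.0503]
ee_rot: [-3.128, -0.276, 0.008]
contact_force: [-11.0, -2.8, 1.5]
grip_width: 0.0114
grip_force: 30.0
```

Emit:
apply_moves([
  {"dx":0,"dy":0,"dz":0,"twist":0,"hand":0},
  {"dx":0,"dy":0,"dz":0,"twist":0,"hand":0},
  {"dx":0,"dy":0,"dz":0,"twist":0,"hand":0},
  {"dx":0,"dy":0,"dz":0,"twist":0,"hand":0},
  {"dx":0,"dy":0,"dz":0,"twist":0,"hand":0},
  {"dx":0,"dy":0,"dz":0,"twist":0,"hand":0},
  {"dx":0,"dy":0,"dz":0,"twist":0,"hand":0},
  {"dx":0,"dy":0,"dz":0,"twist":0,"hand":0},
  {"dx":0,"dy":0,"dz":0,"twist":0,"hand":0},
  {"dx":0,"dy":0,"dz":0,"twist":0,"hand":0},
])

```text
t: 21.3
ee_pos: [0.5219, -0.1674, 0.0503]
ee_rot: [-3.128, -0.276, 0.008]
contact_force: [-11.6, -2.1, 0.8]
grip_width: 0.0115
grip_force: 30.0
```

```bash
python3 -c "
from bench import env
print(env.close_job())"
```

```text
the job is handed in; nothing more can be done
None
```

I handed the job in with the cup upright in its nest, the drawer pushed to its stop, and the gripped stylus holding the button in at about 11 N (held over 2.5 s); the hand-in gave no verdict, so whether it passed is not confirmed.

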